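# Set up the work lamp on its kickstand

## Task

Take the flat work lamp that leans in its cradle: fold its kickstand right out, then stand the lamp on the middle of the rubber mat, square to the mat, resting on its lower edge and the kickstand with the white light face towards the fence. Set it down and let go of it without dropping or banging it, then switch it on: push the red spring toggle on its top edge towards the middle of the lamp, hold it there for a good second and let it spring back. Leave the other things lying where they are.

Things in the scene. Friction and masses are not known exactly. Their poses are not given: they have to be found in the camera images.
- lamp: Black LED work lamp panel, yellow corners, 16 mm thick (x), 120 wide (y), 190 tall (z), 0.5 kg, loose. Origin: middle of the lower end face; z up the panel, +x the white light face, -x the back (faces the robot, top leaning 20 deg away, in the cradle). Top 40 mm bare on both sides: pinch it there. On its open stand on the mat, z leans 27-31 deg from vertical to the stand's side.
- kickstand (a joint): Kickstand angle, rad: 0 folded along the back, 0.90 fully out (hard stop). Friction (about 0.05 N m) holds it where it is left. Hinge across the lamp's back at lamp x = -0.020, z = 0.140; it opens about the lamp's +y axis: the foot swings away from the back and up.
- stand_foot (a point): Middle of the stand's foot rod: round aluminium, 12 mm thick, 220 mm long, parallel to lamp y, 120 mm from the hinge. Its orange-sleeved ends stick out 50 mm past both sides of the lamp (60-110 mm from this point). The lamp rises close beside them: pinch one from above, tilting the tool some 25-40 deg away from the lamp. Folded: 12 mm off the lamp's back, 20 mm above its lower edge.
- lamp_edge (a point): Middle of the lamp's lower back edge (x = -0.008, z = 0 of the lamp): the edge on which it stands when it leans on the kickstand.
- toggle (a joint): Red toggle lever on the lamp's top edge, rad: 0 upright (spring centred); positive leans towards the lamp's middle (the lamp's -y), negative outwards; stops at -0.45 and 0.45. The spring gives about 1.1 N at the ball at 0.36. It counts as pushed beyond 0.22.
- toggle_tip (a point): Centre of the toggle's red ball, 13 mm across, 29 mm above the lamp's top edge. The lever (shaft 9 mm thick) is pivoted on the top edge 42 mm from its middle towards the lamp's +y.
- cradle: Dark steel cradle, fixed, 110 mm wide (y) and high. Origin on the table; +x away from the robot, towards the fence. The lamp's lower edge sits 22 mm above the origin on a ledge with an 8 mm high lip on the robot's side; its light face leans on a back plate reaching 92 mm up the lamp. Lift the lamp out along its own length.
- mat: Black rubber mat with yellow corner marks, fixed, 170 mm (x) by 190 mm (y), 3 mm thick. Origin at its middle on the table; +x points to the fence (turned 8 to 22 deg clockwise from straight ahead). Fixed steel clamps 18 mm high may stand just beyond its far edge.
- tape: Yellow pocket tape measure 36x78x61 mm; origin under its middle. Bystander.
- pencil: Red flat pencil 9x118x8 mm; origin under its middle. Bystander.
- block: Dark grey sanding block 62x112x39 mm; origin under its middle. Bystander.

How it is judged:
On the way, in this order (a step that is already met when the one before it is completed fails the run):
1. the kickstand is folded out (beyond 0.75 rad) (value of joint kickstand above 0.75 rad), for 0.2 s.
2. the lamp stands on the mat on its kickstand, facing the fence, let go (value of joint kickstand above 0.75 rad and angle between lamp's own z axis and vertical between 0.35 and 0.7 rad and angle between lamp_edge's own y axis and vertical between 1.47 and 1.67 rad and angle between the y axis of lamp and the y axis of mat, either way round below 0.4 rad and x of lamp_edge in the frame of mat between 0.02 and 0.085 m and x of stand_foot in the frame of mat between -0.085 and -0.02 m and y of lamp_edge in the frame of mat between -0.05 and 0.05 m and z of lamp_edge in the frame of mat below 0.007 m and y of stand_foot in the frame of mat between -0.05 and 0.05 m and z of stand_foot in the frame of mat below 0.014 m and contact force between the fingers and lamp below 0.2 N), for 0.3 s.
3. the toggle is held towards the lamp's middle (beyond 0.22 rad) for 0.4 s (value of joint toggle above 0.22 rad), for 0.4 s.
At the end, for the whole second after the job is handed in: Lamp at rest on the mat: kickstand over 0.75 rad, leaning 20-40 deg; lower edge 20-85 mm ahead of (mat +x) and stand foot 20-85 mm behind the mat's middle, each within 50 mm sideways and touching the mat; square within 0.4 rad; toggle within 0.1 rad of centre (value of joint kickstand above 0.75 rad and angle between lamp's own z axis and vertical between 0.35 and 0.7 rad and angle between lamp_edge's own y axis and vertical between 1.47 and 1.67 rad and angle between the y axis of lamp and the y axis of mat, either way round below 0.4 rad and x of lamp_edge in the frame of mat between 0.02 and 0.085 m and x of stand_foot in the frame of mat between -0.085 and -0.02 m and y of lamp_edge in the frame of mat between -0.05 and 0.05 m and z of lamp_edge in the frame of mat below 0.007 m and y of stand_foot in the frame of mat between -0.05 and 0.05 m and z of stand_foot in the frame of mat below 0.014 m and linear speed of lamp below 0.02 m/s and value of joint toggle between -0.1 and 0.1 rad).
It fails at once if the lamp is dropped or banged onto the mat (over 80 N) (contact force between lamp and mat above 80 N).
It fails at once if a bystander is moved by more than 30 mm (distance of any of tape, pencil, block from where it was at the start of the episode above 0.03 m).
It also fails if it takes over 72 s, if anything falls off the work surface, if the arm or the gripper's body presses on something with over 40 N, if the wrist force passes 120 N, or if a joint passes its speed limit or range.

## Robot

A 6-joint arm with a two-finger parallel gripper is mounted at the origin on a cart in front of the work surface, level with it; the furniture and walls round the work are solid. World frame = base frame: x ahead of the robot, y to its left, z up, the work surface at z = 0. Lengths are in m, angles in rad, forces in N, time in s.
With the tool pointing down it reaches from about 0.3 to 0.875 m from the base axis. Payload 6.4 kg.
Tool frame: the origin (TCP) lies midway between the tips of the shut fingers; the grasp point (between the pads) lies 19 mm behind it; z points along the fingers, y is the line along which they close (so a half turn about z gives the same grasp; the last joint's range is limited). The gripper opens to 85 mm and grips with 20 to 120 N. Pads are 22 mm wide; open, the fingers measure 114 mm over their backs; the gripper's body (76 mm by 85 mm) begins 54 mm behind the grasp point. The pads swing forward as they close: fully open they stand 13 mm farther back than shut.
Start: joints at [1.126, 0.181, 1.607, -0, 1.354, -0.206], TCP at [0.136, 0.559, 0.231] pointing down, gripper open.
Joint ranges: [-2.99, 2.99], [-0.89, 2.07], [0.3, 2.58], [-1.14, 4.28], [0, 2.63], [-3.12, 3.12]. Speed limits (rad/s): [2.57, 2.57, 3.01, 3.14, 3.14, 3.14].

## Interface

Orientations are given as a unit quaternion [w, x, y, z].
In Python, from station import r gives the robot as it stands.
- The arm moves only by the shell command python3 -m pendant 'ROWS'. ROWS is JSON, a list of rows, each a list of 7 numbers: the shift along the tool's x, y, z scaled (see below), then the turn, a rotation vector about the tool's x, y, z scaled (see below), then the closure in counts, from 0 (fully open) to 255 (shut). In form: [[x, y, z, wx, wy, wz, claw], ...]. A call has 1 to 12 rows; each row shifts and turns the commanded pose from where the row before left it, along the tool's axes as they then stand; what a row does not reach is not made up. The controller multiplies each number of a shift by 0.1 m and each number of a turn by 60 degrees. A row lasts 1/10 s, in which the tool goes at most 50 mm and 8.59 degrees, less where a joint would pass 70% of its speed; a pose out of reach is approached as far as the arm can. A call with a number of a shift or a turn outside -1 to 1 is refused whole. A call with a gripper value outside its range is refused whole. The fingers move at their own pace and stop on an object; the grip force is fixed at half the most. Time passes only in rows, so rows that do not move let the fingers close. It gives the time, the measured TCP pose, the force, the opening and the grip force at its end, in the units of the state.
- r.get_obs(): the state, without advancing time (a new reading comes with each control period).
- r.snapshot(name): name is "side" or "top"; returns the picture (420x560x3 uint8, red, green, blue); there is no depth.
- r.camera_params(name): a dict with "intrinsics" (3x3 intrinsics, pixels), "extrinsics" (4x4, takes a point from camera to world coordinates). Camera axes: x right, y down, z forward; pixel columns grow to the right and rows downward; lengths in m; the calibration is good to about 2 mm. A picture is of the moment at which its call begins. camera_params takes no time and is no camera call.
- r.sign_off(): hands the job in; it is judged then, once.
The state is a dict: "time_s": time; "q": joint angles; "joint_vel": joint speeds; "effort": joint torques, N m; "tool_pos": TCP position; "eef_rot": TCP orientation; "ft_force": force on the tool from outside, world axes, zero at the start; "wrist_torque": the same for the moment, N m; "opening": opening from 0.0 (shut) to 1.0 (fully open); "grip_force": force on a finger pad.
Only numpy, scipy, OpenCV 4.12 (cv2) and the standard library are available. Lean on these libraries where they do the work, as an engineer would, in place of code of your own. Each camera call takes 0.05 s, during which the arm holds its last target. There are 200 camera calls.

## Working session

There is one attempt and no reset: what is moved stays moved. The work goes in short steps, Python scripts to look and compute and a shell command to move; the robot and the scene stay as the last step left them, time stands still between calls to the robot, and variables do not carry over. Pictures are saved under pics/ and viewed, at most 10 in all, crops included, and the job is handed in when it is done.

```bash
ls; mkdir -p pics
python3 - <<'E'
from station import r
import cv2,numpy as np
for n in ("side","top"):
    cv2.imwrite(f"pics/{n}0.png",r.snapshot(n)[:,:,::-1])
    p=r.camera_params(n);print(n,np.round(p["intrinsics"],1).tolist(),np.round(p["extrinsics"],4).tolist())
print(r.get_obs())
E
```

```text
pics
side [[409.8, 0.0, 277.1], [0.0, 409.8, 209.1], [0.0, 0.0, 1.0]] [[-0.9942, -0.0373, 0.1007, 0.5128], [-0.1071, 0.4118, -0.905, 0.7144], [-0.0077, -0.9105, -0.4134, 0.4863], [0.0, 0.0, 0.0, 1.0]]
top [[410.2, 0.0, 273.7], [0.0, 410.2, 208.0], [0.0, 0.0, 1.0]] [[-0.0266, -0.9882, 0.1506, 0.4683], [-0.9994, 0.0296, 0.0178, -0.0632], [-0.022, -0.1501, -0.9884, 1.0444], [0.0, 0.0, 0.0, 1.0]]
{'time_s': 0.1, 'q': array([ 1.12569062e+00,  1.81477870e-01,  1.60789416e+00, -5.25569590e-06,
        1.35379764e+00, -2.06283818e-01]), 'joint_vel': array([-7.94228071e-05, -7.46743272e-04, -1.39924236e-03, -1.23994799e-03,
        8.87315706e-05, -5.34730337e-05]), 'effort': array([ 7.28790219e-04, -4.45878053e+01, -3.52242386e+01, -4.55184518e-04,
        4.14421374e-03, -2.84454137e-05]), 'tool_pos': array([0.13578104, 0.55823427, 0.23047468]), 'eef_rot': array([-2.49865209e-04,  1.19126767e-01,  9.92878740e-01, -7.47874486e-04]), 'ft_force': array([-0.23624498,  0.19902923,  0.7015238 ]), 'wrist_torque': array([-0.00560524,  0.01285932, -0.03365937]), 'grip_force': 0.0, 'opening': 1.0004280345510812}
```

View pics/side0.png

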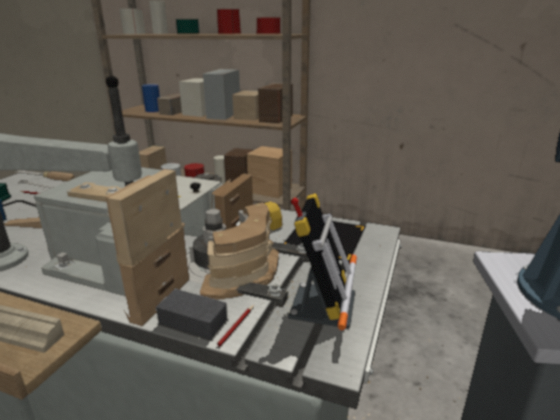

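View pics/top0.png

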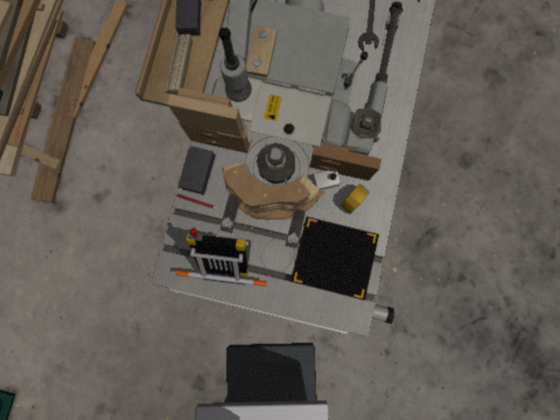

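The side view shows the lamp leaning in its cradle: toggle near (295,204), orange rod ends near (352,262) and (343,322). The top view shows the lamp near (220,255), rod ends at (180,273) and (262,283), and the mat near (335,258). I'll enlarge these next.

Run:
```python
import cv2,numpy as np
a=cv2.imread("pics/top0.png")[210:310,150:400]; b=cv2.imread("pics/side0.png")[180:340,230:410]
a=cv2.resize(a,None,fx=3.2,fy=3.2,interpolation=3)
cv2.imwrite("pics/c1.png",a); cv2.imwrite("pics/c2.png",cv2.resize(b,None,fx=3.7,fy=3.7,interpolation=3))
```

```text
(no output)
```

View pics/c1.png

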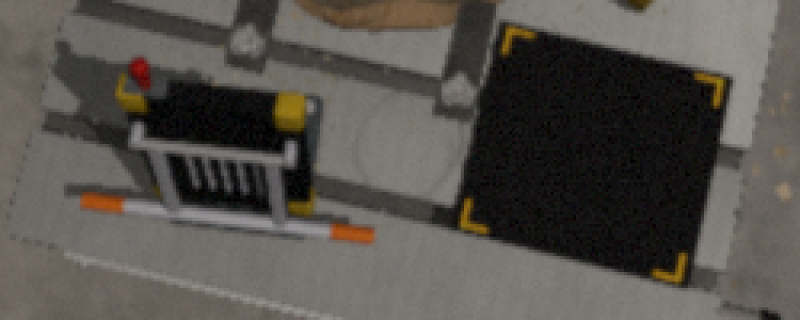

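View pics/c2.png

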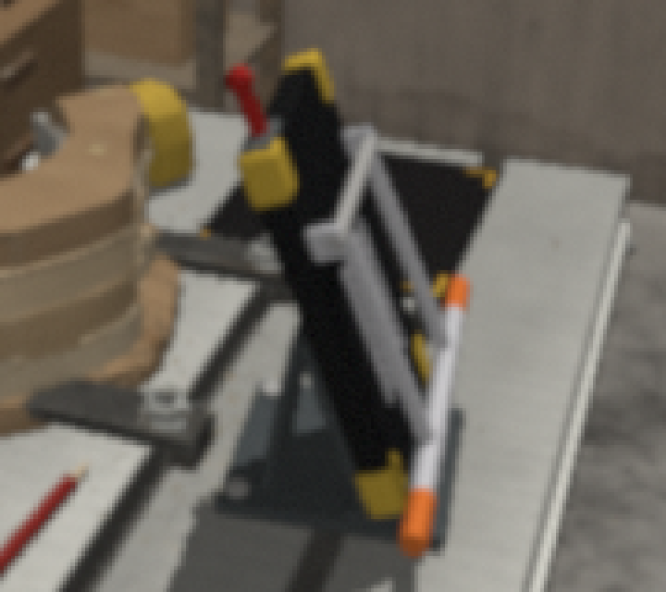

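```bash
cat > h.py <<'E'
import numpy as np
from scipy.spatial.transform import Rotation as R
from scipy.optimize import least_squares
from station import r
C={n:r.camera_params(n) for n in("side","top")}
def proj(n,p):
    K=np.array(C[n]["intrinsics"]);E=np.linalg.inv(np.array(C[n]["extrinsics"]))
    c=E[:3,:3]@np.asarray(p)+E[:3,3];u=K@c;return u[:2]/u[2]
def ray_z(n,px,z):
    K=np.array(C[n]["intrinsics"]);E=np.array(C[n]["extrinsics"])
    d=E[:3,:3]@np.linalg.inv(K)@[px[0],px[1],1];return E[:3,3]+d*(z-E[2,3])/d[2]
def tri(a,b):
    return least_squares(lambda p:np.r_[proj("side",p)-a,proj("top",p)-b],[.4,.1,.1]).x
def lampR(yaw,tilt): return (R.from_euler('z',yaw)*R.from_euler('y',tilt)).as_matrix()
def foot(k,y=0): # lamp frame
    # folded: foot at x -.020, z .020 ; opens about +y: swings to -x and up
    return np.array([-.020-.120*np.sin(k),y,.140-.120*np.cos(k)])
def tcpT():
    o=r.get_obs();q=o["eef_rot"];return np.array(o["tool_pos"]),R.from_quat(np.r_[q[1:],q[0]])
def rows(p,Rt,p0=None,R0=None):
    """shift & turn (in units) in tool axes from current pose to (p,Rt)"""
    if p0 is None:p0,R0=tcpT()
    d=R0.inv().apply(np.array(p)-p0)/.1;w=(R0.inv()*Rt).as_rotvec()/np.radians(60)
    return np.round(d,3),np.round(w,3)
E
python3 - <<'E'
from h import *
T=lambda x,y:np.array([150+x/3.2,210+y/3.2]);S=lambda x,y:np.array([230+x/3.7,180+y/3.7])
mc=np.array([ray_z("top",T(*c),.003) for c in [(503,22),(730,75),(690,287),(458,228)]])
print("mat",mc.round(3),mc.mean(0).round(4)); ex=(mc[0]+mc[1]-mc[2]-mc[3])/2;ey=(mc[0]+mc[3]-mc[1]-mc[2])/2
print(np.linalg.norm(ex),np.linalg.norm(ey),np.degrees([np.arctan2(ex[1],ex[0]),np.arctan2(-ey[0],ey[1])]))
obs=[((0,.042,.219),S(238,78),T(140,70)),('L',S(414,545),T(82,202)),('R',S(460,282),T(374,236)),
 ]
for o in obs: print(o[0],tri(o[1],o[2]).round(4),)
def pts(v):
    M=lampR(v[3],v[4]);
    return [v[:3]+M@(np.array(o[0]) if not isinstance(o[0],str) else foot(v[5],.11 if o[0]=='L' else -.11)) for o in obs]
f=lambda v:np.r_[tuple(np.r_[proj("side",p)-o[1],proj("top",p)-o[2]] for p,o in zip(pts(v),obs))]
s=least_squares(lambda v:np.r_[f(v),(v[4]-.349)*200],[.35,.1,.02,-.1,.35,.05]);print(s.x.round(4),f(s.x).round(1))
E
```

```text
mat [[ 0.601 -0.129  0.003]
 [ 0.554 -0.307  0.003]
 [ 0.391 -0.266  0.003]
 [ 0.44  -0.088  0.003]] [ 0.4967 -0.1974  0.003 ]
0.16719119986959494 0.18403101107543876 [-14.31449937 -15.28371683]
(0, 0.042, 0.219) [0.5509 0.1134 0.227 ]
L [0.4691 0.1953 0.0487]
R [ 0.4368 -0.024   0.0494]
[ 0.4706  0.0831  0.021  -0.1467  0.349   0.0529] [ 0.7  0.2 -0.2 -0.8  0.2 -0.5  0.3 -0.3 -0.2  0.4 -0.4  0.2]
```

Clean fit (residuals below 1 px): lamp yaw −8.4°, lean 20°, kickstand at about 0.05 rad, mat yaw about −15°. Next I'll plan the pinch on the right rod end.

```bash
cat >> h.py <<'E'
LO=np.array([.4706,.0831,.021]);LM=lampR(-.147,.349);MAT=np.array([.4967,-.1974,.003]);MY=np.radians(-14.9)
def toolR(yaw,t):
    h=np.array([np.cos(yaw),np.sin(yaw),0]);u=np.array([0,0,1.])
    y=h*np.cos(t)+u*np.sin(t);z=-u*np.cos(t)+h*np.sin(t)
    return R.from_matrix(np.c_[np.cross(y,z),y,z])
E
python3 - <<'E'
from h import *
t=np.radians(30);Rt=toolR(-.147,t);P=LO+LM@foot(.053,-.096);z=Rt.as_matrix()[:,2]
tcp=P+.017*z;pre=tcp-.11*z
print("rod",P.round(3),"tcp",tcp.round(4),"pre",pre.round(4))
print("start->pre",*rows(pre,Rt)); 
H=LO+LM@np.array([-.020,-.096,.140]);n=11;a=.86/n
Q=R.from_rotvec(LM[:,1]*a);p1=H+Q.apply(tcp-H);print("arc row x%d"%n,*rows(p1,Q*Rt,tcp,Rt))
e=H+R.from_rotvec(LM[:,1]*.86).apply(tcp-H);print("end",e.round(3))
E
```

```text
rod [ 0.439 -0.009  0.049] tcp [ 0.4473 -0.0105  0.0342] pre [ 0.3929 -0.0024  0.1295]
start->pre [-3.824 -4.838  1.016] [-0.406 -0.368  1.378]
arc row x11 [-0.    -0.067 -0.078] [ 0.075  0.    -0.   ]
end [0.367 0.001 0.107]
```

```bash
python3 -m pendant '[[-0.27,-0.34,0,0,0,0,0],[-0.27,-0.34,0,0,0,0,0],[-0.27,-0.34,0,0,0,0,0],[-0.27,-0.34,0,0,0,0,0],[-0.27,-0.34,0,0,0,0,0],[-0.27,-0.34,0,0,0,0,0],[-0.27,-0.34,0,0,0,0,0],[-0.27,-0.34,0,0,0,0,0],[-0.27,-0.34,0,0,0,0,0],[-0.27,-0.34,0,0,0,0,0],[-0.27,-0.34,0,0,0,0,0],[-0.27,-0.34,0,0,0,0,0]]'
python3 -m pendant '[[-0.27,-0.34,0,0,0,0,0],[-0.27,-0.34,0,0,0,0,0],[0,0,0,0,0,0.14,0],[0,0,0,0,0,0.14,0],[0,0,0,0,0,0.14,0],[0,0,0,0,0,0.14,0],[0,0,0,0,0,0.14,0],[0,0,0,0,0,0.14,0],[0,0,0,0,0,0.14,0],[0,0,0,0,0,0.14,0],[0,0,0,0,0,0.14,0],[0,0,0,0,0,0.14,0]]'
python3 - <<'E'
from h import *
Rt=toolR(-.147,np.radians(30));pre=np.array([.3929,-.0024,.1295])
print(rows(pre,Rt),r.get_obs()["q"].round(2),tcpT()[0])
E
```

```text
time_s: 1.3
tool_pos: [0.3545, 0.0839, 0.2313]
eef_rot: [0.0, 0.119, 0.993, 0.0]
ft_force: [-0.0, 0.5, 0.3]
opening: 1.003
grip_force: 0.0
time_s: 2.5
tool_pos: [0.3904, 0.0069, 0.231]
eef_rot: [-0.0, 0.755, 0.656, -0.0]
ft_force: [-0.6, 0.4, 0.5]
opening: 1.0
grip_force: 0.0
(array([-0.089,  0.039,  1.015]), array([-0.501, -0.002,  0.006])) [-0.29 -0.26  2.04  0.    1.37 -0.15] [0.3903733  0.00689344 0.23095771]
```

```bash
python3 -m pendant '[[0,0,0,-0.125,0,0,110],[0,0,0,-0.125,0,0,110],[0,0,0,-0.125,0,0,110],[0,0,0,-0.125,0,0,110],[-0.03,-0.16,0.3,0,0,0,110],[-0.03,-0.16,0.3,0,0,0,110],[-0.03,-0.16,0.3,0,0,0,110],[0,0,0.3,0,0,0,110],[0,0,0.3,0,0,0,110],[0,0,0,0,0,0,110]]'
python3 - <<'E'
from h import *
import cv2
Rt=toolR(-.147,np.radians(30))
print(rows([ 0.4473,-0.0105,0.0342 ],Rt))
a=r.snapshot("side")[170:350,230:430,::-1];b=r.snapshot("top")[200:320,150:350,::-1]
cv2.imwrite("pics/g1.png",np.vstack([cv2.resize(a,(400,360),interpolation=3),cv2.resize(b,(400,240),interpolation=3)]))
E
```

```text
time_s: 3.5
tool_pos: [0.4189, -0.0051, 0.0709]
eef_rot: [0.188, 0.729, 0.636, 0.167]
ft_force: [-1.0, 0.5, -0.4]
opening: 0.567
grip_force: 0.0
(array([-0.017,  0.073,  0.461]), array([-0.014, -0.009,  0.009]))
```

View pics/g1.png

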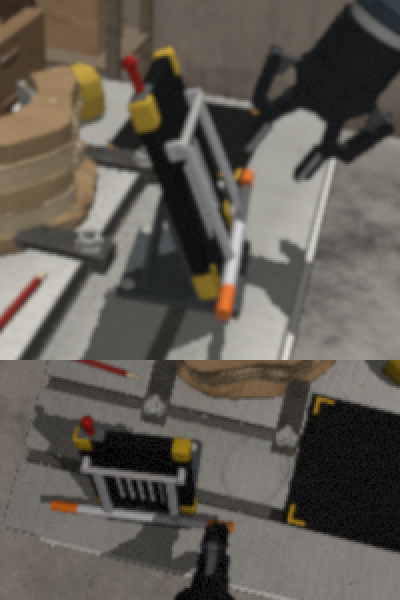

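The tool straddles the line towards the right orange end, at about (248,177) in the side crop. I'll go in and close.

```bash
python3 -m pendant '[[0,0.02,0.15,0,0,0,110],[-0.01,0.03,0.15,0,0,0,110],[-0.01,0.02,0.16,0,0,0,110],[0,0,0,0,0,0,255],[0,0,0,0,0,0,255],[0,0,0,0,0,0,255],[0,0,0,0,0,0,255],[0,0,0,0,0,0,255]]'
python3 - <<'E'
from h import *
p,Q=tcpT();print(p,rows([ 0.4473,-0.0105,0.0342 ],toolR(-.147,np.radians(30))))
E
```

```text
time_s: 4.4
tool_pos: [0.4512, -0.0123, 0.0418]
eef_rot: [0.195, 0.727, 0.636, 0.171]
ft_force: [-0.7, 1.8, -0.3]
opening: 0.111
grip_force: 58.5
[ 0.45119719 -0.01226794  0.04178417] (array([ 0.012, -0.073,  0.045]), array([ 0.001, -0.006,  0.011]))
```

Run:
```python
from h import *
p,Rt=tcpT();H=LO+LM@np.array([-.020,-.096,.140])
for n,a in((11,.078),):
    Q=R.from_rotvec(LM[:,1]*a);print(rows(H+Q.apply(p-H),Q*Rt,p,Rt))
z=Rt.as_matrix()[:,2]
for d in(.012,.019,.024): v=LM.T@(p-d*z-LO);print(v.round(4),np.hypot(v[0]+.02,v[2]-.14).round(4),np.arctan2(-.02-v[0],.14-v[2]).round(3))
```

```text
(array([ 0.001, -0.063, -0.072]), array([0.074, 0.001, 0.   ]))
[-0.0212 -0.0973  0.0254] 0.1146 0.011
[-0.0266 -0.0973  0.0299] 0.1103 0.06
[-0.0304 -0.0973  0.0332] 0.1074 0.097
```

```bash
python3 -m pendant '[[0,0,0,0,0,0,170],[0,0,0,0,0,0,170],[0,0,0,0,0,0,170],[0,-0.04,0.05,0,0,0,170],[0,-0.03,0.05,0,0,0,170],[0,0,0,0,0,0,170],[0,0,0,0,0,0,255],[0,0,0,0,0,0,255],[0,0,0,0,0,0,255],[0,0,0,0,0,0,255]]'
python3 - <<'E'
from h import *
p,Rt=tcpT();H=LO+LM@np.array([-.020,-.096,.140])
for n,a in((11,.078),):
    Q=R.from_rotvec(LM[:,1]*a);print(rows(H+Q.apply(p-H),Q*Rt,p,Rt))
z=Rt.as_matrix()[:,2]
for d in(.0,.012,.019,.024): v=LM.T@(p-d*z-LO);print(v.round(4),np.hypot(v[0]+.02,v[2]-.14).round(4),np.arctan2(-.02-v[0],.14-v[2]).round(3))
E
```

```text
time_s: 5.4
tool_pos: [0.4511, -0.0129, 0.0298]
eef_rot: [0.196, 0.727, 0.635, 0.171]
ft_force: [2.3, -1.1, 3.5]
opening: 0.119
grip_force: 58.5
(array([ 0.001, -0.071, -0.077]), array([0.074, 0.001, 0.   ]))
[-0.0079 -0.0978  0.0065] 0.1341 -0.09
[-0.0171 -0.0979  0.0142] 0.1259 -0.023
[-0.0225 -0.0979  0.0187] 0.1214 0.02
[-0.0263 -0.098   0.0219] 0.1183 0.053
```

Rod is now mid-pad (radius 0.121, kickstand about 0.02 to 0.03). Now I'll swing it out about the hinge.

```bash
python3 -m pendant '[[0,-0.070,-0.076,0.074,0,0,255],[0,-0.070,-0.076,0.074,0,0,255],[0,-0.070,-0.076,0.074,0,0,255],[0,-0.070,-0.076,0.074,0,0,255],[0,-0.070,-0.076,0.074,0,0,255],[0,-0.070,-0.076,0.074,0,0,255],[0,-0.070,-0.076,0.074,0,0,255],[0,-0.070,-0.076,0.074,0,0,255],[0,0,0,0,0,0,255]]'
python3 - <<'E'
from h import *
p,Rt=tcpT();z=Rt.as_matrix()[:,2]
v=LM.T@(p-.019*z-LO);print(v.round(4),np.hypot(v[0]+.02,v[2]-.14).round(4),np.arctan2(-.02-v[0],.14-v[2]).round(3))
E
```

```text
time_s: 6.3
tool_pos: [0.3844, -0.0027, 0.0722]
eef_rot: [-0.033, 0.751, 0.659, -0.027]
ft_force: [0.8, -0.2, 0.7]
opening: 0.119
grip_force: 59.0
[-0.0908 -0.0975  0.0416] 0.1213 0.624
```

```bash
python3 -m pendant '[[0,-0.070,-0.076,0.074,0,0,255],[0,-0.070,-0.076,0.074,0,0,255],[0,-0.070,-0.076,0.074,0,0,255],[0,-0.035,-0.038,0.037,0,0,255],[0,0,0,0,0,0,255],[0,0,0,0,0,0,255]]'
python3 - <<'E'
from h import *
p,Rt=tcpT();z=Rt.as_matrix()[:,2]
v=LM.T@(p-.019*z-LO);print(v.round(4),np.hypot(v[0]+.02,v[2]-.14).round(4),np.arctan2(-.02-v[0],.14-v[2]).round(3))
E
```

```text
time_s: 6.9
tool_pos: [0.3644, 0.0, 0.1016]
eef_rot: [-0.133, 0.74, 0.649, -0.115]
ft_force: [1.3, 0.5, -1.1]
opening: 0.118
grip_force: 59.1
[-0.1148 -0.0977  0.063 ] 0.1221 0.888
```

```bash
python3 -m pendant '[[0,0,0,0,0,0,110],[0,0,0,0,0,0,110],[0,0,0,0,0,0,110],[0,0,0,0,0,0,110],[0,0,-0.3,0,0,0,110],[0,0,-0.4,0,0,0,110],[0,0,-0.45,0,0,0,60],[0,0,-0.45,0,0,0,60],[0,0,-0.45,0,0,0,60],[0,0,-0.3,0,0,0,60],[0,0,0,0,0,0,60],[0,0,0,0,0,0,60]]'
python3 - <<'E'
from h import *
import cv2
Rt=R.from_matrix(np.c_[LM[:,1],LM[:,0],-LM[:,2]])
for z in(.27,.155): print(rows(LO+LM@np.array([0,-.02,z]),Rt))
a=r.snapshot("side");b=r.snapshot("top")
cv2.imwrite("pics/s2.png",a[:,:,::-1]);cv2.imwrite("pics/t2.png",b[:,:,::-1])
a=a[150:350,230:430,::-1];b=b[170:310,150:350,::-1]
cv2.imwrite("pics/g2.png",np.hstack([cv2.resize(a,(400,400),interpolation=3),np.vstack([cv2.resize(b,(400,280),interpolation=3),np.zeros((120,400,3),np.uint8)])]))
E
```

```text
time_s: 8.1
tool_pos: [0.4457, -0.0114, 0.3227]
eef_rot: [-0.133, 0.74, 0.649, -0.115]
ft_force: [-1.6, -0.0, -0.2]
opening: 0.766
grip_force: 0.0
(array([0.755, 1.145, 0.09 ]), array([-0.005,  0.002,  0.015]))
(array([0.757, 1.151, 1.24 ]), array([-0.005,  0.002,  0.015]))
```

View pics/g2.png

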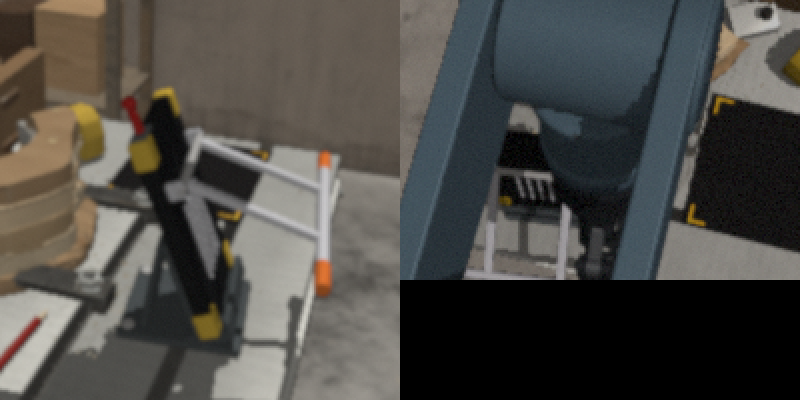

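The kickstand is right out: in the side crop the rod runs from (324,158) to (322,290). The lamp hasn't moved; its toggle is still at the same pixel. Now I'll grasp the top.

```bash
python3 -m pendant '[[0.25,0.38,0,0,0,0,60],[0.25,0.38,0,0,0,0,60],[0.25,0.39,0,0,0,0.015,60],[0,0,0.2,0,0,0,60],[0,0,0.2,0,0,0,60],[0,0,0,0,0,0,60],[0,0,0,0,0,0,60]]'
python3 - <<'E'
from h import *
import cv2
Rt=R.from_matrix(np.c_[LM[:,1],LM[:,0],-LM[:,2]])
print(rows(LO+LM@np.array([0,-.02,.155]),Rt))
a=r.snapshot("side")
cv2.imwrite("pics/s3.png",a[:,:,::-1])
a=a[100:300,230:430,::-1]
cv2.imwrite("pics/g3.png",cv2.resize(a,(600,600),interpolation=3))
E
```

```text
time_s: 8.9
tool_pos: [0.5479, 0.0508, 0.2448]
eef_rot: [-0.134, 0.745, 0.643, -0.117]
ft_force: [0.4, -1.1, -0.4]
opening: 0.759
grip_force: 0.0
(array([0.008, 0.009, 0.83 ]), array([-0.008,  0.002, -0.001]))
```

View pics/g3.png

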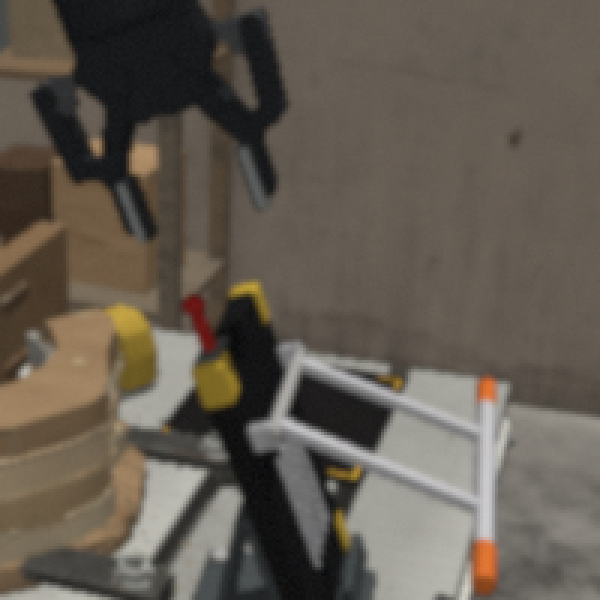

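The open fingers straddle the lamp's top edge (around (230,325) in the crop), so I can descend straight and close.

```bash
python3 -m pendant '[[0,0,0.28,0,0,0,60],[0,0,0.28,0,0,0,60],[0,0,0.17,0,0,0,60],[0,0,0.08,0,0,0,60],[0,0,0,0,0,0,60],[0,0,0,0,0,0,60],[0,0,0,0,0,0,255],[0,0,0,0,0,0,255],[0,0,0,0,0,0,255],[0,0,0,0,0,0,255],[0,0,0,0,0,0,255],[0,0,0,0,0,0,255]]'
python3 - <<'E'
from h import *
Rt=R.from_matrix(np.c_[LM[:,1],LM[:,0],-LM[:,2]])
print(rows(LO+LM@np.array([0,-.02,.155]),Rt))
E
```

```text
time_s: 10.15
tool_pos: [0.5213, 0.0545, 0.17]
eef_rot: [-0.132, 0.745, 0.643, -0.116]
ft_force: [1.3, -1.2, 4.2]
opening: 0.18
grip_force: 59.6
(array([ 0.009, -0.001,  0.036]), array([-0.004,  0.003, -0.001]))
```

```bash
cat >> h.py <<'E'
def lampT(rel): # lamp pose from tool
    p,Q=tcpT();M=Q*R.from_matrix(rel[1]);return p+Q.apply(rel[0]),M.as_matrix()
E
python3 - <<'E'
from h import *
p,Q=tcpT();rp=Q.inv().apply(LO-p);rR=(Q.inv()*R.from_matrix(LM)).as_matrix()
np.savez("rel.npz",p=rp,R=rR);print(rp.round(4))
E
python3 -m pendant '[[0,0,-0.1,0,0,0,255],[0,0,-0.2,0,0,0,255],[0,0,-0.3,0,0,0,255],[0,0,-0.3,0,0,0,255],[0,0,-0.3,0,0,0,255],[0,0,-0.1,0,0,0,255],[0,0,0,0,0,0,255],[0,0,0,0,0,0,255]]'
python3 - <<'E'
from h import *
import cv2
a=r.snapshot("side");b=r.snapshot("top")
cv2.imwrite("pics/s4.png",a[:,:,::-1]);cv2.imwrite("pics/t4.png",b[:,:,::-1])
cv2.imwrite("pics/g4.png",np.hstack([a[50:350,200:500],b[100:400,130:430]])[:,:,::-1])
z=np.load("rel.npz")
for t in(-.505,):
    M=lampR(MY,t);mx=lampR(MY,0)
    for h in(.10,.0):
        e=MAT+mx@np.array([.062,0,h]);O=e-M@np.array([-.008,0,0])
        Q=R.from_matrix(M)*R.from_matrix(z["R"]).inv();p=O-Q.apply(z["p"])
        print("tcp",p.round(4),"foot",(mx.T@(O+M@foot(.89)-MAT)).round(4),rows(p,Q))
print(r.get_obs()["q"].round(2))
E
```

```text
[0.0213 0.0005 0.1585]
time_s: 10.95
tool_pos: [0.5646, 0.0486, 0.2895]
eef_rot: [-0.134, 0.745, 0.643, -0.117]
ft_force: [-0.7, 0.7, -6.0]
opening: 0.18
grip_force: 58.9
tcp [ 0.484  -0.2156  0.2457] foot [-0.0613  0.      0.1055] (array([-2.73 , -0.227,  0.557]), array([-0.819, -0.008,  0.113]))
tcp [ 0.484  -0.2156  0.1457] foot [-0.0613  0.      0.0055] (array([-2.728,  0.124,  1.493]), array([-0.819, -0.008,  0.113]))
[-0.13  0.38  1.29  0.    1.84  0.02]
```

View pics/g4.png

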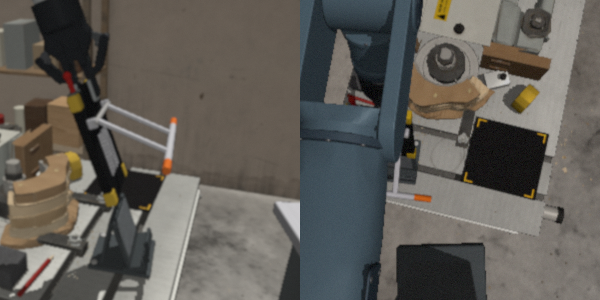

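Lamp is lifted clear (lower yellow corner at (110,198) in the crop, above the cradle). Now across to the mat and tilt.

```bash
python3 -m pendant '[[0,-0.3,0,0,0,0,255],[-0.2,-0.2,0,0,0,0,255],[-0.34,0,0,0,0,0,255],[-0.34,0,0,0,0,0,255],[-0.34,0,0,0,0,0,255],[-0.34,0,0,0,0,0,255],[-0.34,0,0,0,0,0,255],[-0.34,0,0,0,0,0,255],[-0.34,0,0,0,0,0,255],[-0.15,0,0,0,0,0.04,255],[0,0,0,0,0,0.04,255],[0,0,0,0,0,0.033,255]]'
python3 -m pendant '[[0,0,0,-0.08,0,0,255],[0,0,0,-0.115,0,0,255],[0,0,0,-0.115,0,0,255],[0,0,0,-0.115,0,0,255],[0,0,0,-0.115,0,0,255],[0,0,0,-0.115,0,0,255],[0,0,0,-0.1,0,0,255],[0,0,0,-0.06,0,0,255],[0,0,0,0,0,0,255],[0,0,0,0,0,0,255]]'
cat > tgt.py <<'E'
from h import *
z=np.load("rel.npz");M=lampR(MY,-.505);mx=lampR(MY,0)
for h in(.05,.01,.0):
    O=MAT+mx@np.array([.062,0,h])-M@np.array([-.008,0,0]);Q=R.from_matrix(M)*R.from_matrix(z["R"]).inv();p=O-Q.apply(z["p"])
    print(h,*rows(p,Q))
E
python3 tgt.py
```

```text
time_s: 12.25
tool_pos: [0.4786, -0.2146, 0.3082]
eef_rot: [-0.127, 0.783, 0.596, -0.124]
ft_force: [0.2, 0.5, -6.2]
opening: 0.172
grip_force: 60.0
time_s: 13.25
tool_pos: [0.4784, -0.214, 0.3084]
eef_rot: [0.208, 0.764, 0.595, 0.134]
ft_force: [0.3, -0.7, -4.5]
opening: 0.178
grip_force: 60.1
0.05 [ 0.046 -0.486  1.017] [-0.003  0.032  0.022]
0.01 [ 0.063 -0.677  1.368] [-0.003  0.032  0.022]
0.0 [ 0.068 -0.725  1.456] [-0.003  0.032  0.022]
```

```bash
python3 -m pendant '[[0.01,-0.12,0.25,0,0.01,0.007,255],[0.01,-0.12,0.25,0,0.01,0.007,255],[0.01,-0.12,0.25,0,0.012,0.008,255],[0.01,-0.12,0.25,0,0,0,255],[0,0,0,0,0,0,255],[0,0,0,0,0,0,255],[0,0,0,0,0,0,255]]'
python3 tgt.py
python3 - <<'E'
from h import *
import cv2
z=np.load("rel.npz");O,M=lampT((z["p"],z["R"]))
a=r.snapshot("side");b=r.snapshot("top")
cv2.imwrite("pics/s5.png",a[:,:,::-1]);cv2.imwrite("pics/t5.png",b[:,:,::-1])
a=a.copy();b=b.copy();P={"tog":O+M@[0,.042,.219],"L":O+M@foot(.89,.11),"R":O+M@foot(.89,-.11),"e":O+M@[-.008,.06,0],"e2":O+M@[-.008,-.06,0]}
A=cv2.resize(a[150:330,200:400],(600,540),interpolation=3)
B=cv2.resize(b[180:360,260:430],(510,540),interpolation=3)
for k,v in P.items():
    u=proj("side",v);w=proj("top",v);print(k,u.round(1),w.round(1))
    cv2.drawMarker(A,tuple(int(i) for i in (u-[200,150])*3),(0,255,255),0,8);cv2.drawMarker(B,tuple(int(i) for i in (w-[260,180])*3),(0,255,255),0,8)
cv2.imwrite("pics/g5.png",cv2.resize(np.hstack([A,B]),(800,389))[:,:,::-1])
E
```

```text
time_s: 13.95
tool_pos: [0.4866, -0.2158, 0.2008]
eef_rot: [0.199, 0.768, 0.59, 0.15]
ft_force: [-0.7, 0.4, -5.2]
opening: 0.179
grip_force: 60.3
0.05 [-0.004 -0.047  0.032] [0.003 0.002 0.001]
0.01 [-0.003 -0.24   0.382] [0.003 0.002 0.001]
0.0 [-0.002 -0.288  0.47 ] [0.003 0.002 0.001]
tog [339.4 142.8] [327.  265.9]
L [338.1 237.6] [288.3 270. ]
R [357.7 199.8] [380.2 292. ]
e [291.8 221.5] [320.  224.5]
e2 [306.8 202.4] [369.1 235.9]
```

View pics/g5.png

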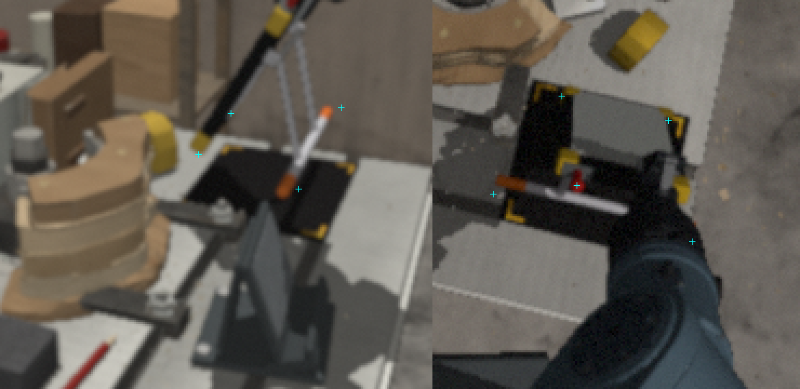

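The marked predictions fit at the toggle, but the rod sits about 11 mm nearer the fence than predicted, so the kickstand angle is probably nearer 0.8. I'll measure it by colour centroids.

```bash
cat > blob.py <<'E'
from h import *
import cv2
def blobs(im,box=None):
    hsv=cv2.cvtColor(im,cv2.COLOR_BGR2HSV);out={}
    for n,lo,hi in(("or",(5,190,110),(14,255,255)),("red",(174,150,80),(180,255,255)),("red0",(0,150,80),(3,255,255))):
        m=cv2.inRange(hsv,lo,hi);c,l,s,ce=cv2.connectedComponentsWithStats(m)
        out[n]=[(s[i,4],ce[i].round(1).tolist()) for i in range(1,c) if s[i,4]>=8]
    return out
E
python3 - <<'E'
from blob import *
for f in("s2","t2","s5","t5"): print(f,blobs(cv2.imread(f"pics/{f}.png")))
E
```

```text
s2 {'or': [(np.int32(14), [391.7, 228.6]), (np.int32(72), [391.0, 288.9])], 'red': [], 'red0': [(np.int32(113), [226.0, 23.4]), (np.int32(146), [267.3, 25.0]), (np.int32(135), [192.8, 168.4]), (np.int32(83), [296.3, 206.6]), (np.int32(86), [235.6, 324.8])]}
t2 {'or': [(np.int32(22), [250.0, 314.6])], 'red': [], 'red0': []}
s5 {'or': [(np.int32(28), [331.5, 236.5])], 'red': [], 'red0': [(np.int32(155), [226.1, 22.0]), (np.int32(164), [267.4, 24.7]), (np.int32(43), [337.0, 145.7]), (np.int32(137), [192.7, 168.5]), (np.int32(105), [232.9, 328.0])]}
t5 {'or': [], 'red': [], 'red0': [(np.int32(62), [194.0, 200.4]), (np.int32(30), [327.0, 264.8])]}
```

Run:
```python
from blob import *
# s2: lamp in cradle, near sleeve centroid (y~.094), k fit
for k in(.75,.8,.85,.9): print("s2",k,proj("side",LO+LM@foot(k,.094)).round(1),proj("side",LO+LM@foot(k,-.094)).round(1))
z=np.load("rel.npz");O,M=lampT((z["p"],z["R"]))
print("now toggle mid",proj("side",O+M@[0,.042,.213]).round(1))
for k in(.75,.8,.85,.9): print("s5",k,proj("side",O+M@foot(k,.094)).round(1),proj("top",O+M@foot(k,.094)).round(1))
# yellow corners
hsv=None
for f in("s5","t5"):
    m=cv2.inRange(cv2.cvtColor(cv2.imread(f"pics/{f}.png"),cv2.COLOR_BGR2HSV),(3,120,60),(30,255,255))
    c,l,s,ce=cv2.connectedComponentsWithStats(m)
    print(f,[(s[i,:].tolist(),ce[i].round(1).tolist()) for i in range(1,c) if s[i,4]>=15 and 270<ce[i][0]<400 and 130<ce[i][1]<300])
for n in("side","top"): print(n,"near low corner",*[proj(n,O+M@np.array([x,.06,zz])).round(1) for x in(-.008,.008) for zz in(0,.02)])
print("near high corner",*[proj("top",O+M@np.array([x,.06,zz])).round(1) for x in(-.008,.008) for zz in(.17,.19)])
```

```text
s2 0.75 [385.  297.3] [386.9 239.6]
s2 0.8 [387.1 294.7] [388.6 237.3]
s2 0.85 [389.1 291.9] [390.1 234.9]
s2 0.9 [390.8 288.9] [391.6 232.4]
now toggle mid [338. 145.]
s5 0.75 [332.7 235.2] [296.3 265. ]
s5 0.8 [335.3 235. ] [295.8 267.4]
s5 0.85 [337.8 234.7] [295.3 269.7]
s5 0.9 [340.4 234.2] [294.8 272.1]
s5 [([339, 139, 8, 7, 24], [342.6, 143.0]), ([323, 153, 12, 14, 111], [328.2, 159.8]), ([348, 199, 6, 6, 26], [350.9, 201.3]), ([265, 202, 17, 28, 296], [273.9, 214.6]), ([289, 210, 8, 10, 50], [292.6, 215.0]), ([303, 217, 9, 5, 22], [306.2, 218.9]), ([355, 225, 9, 6, 27], [360.1, 227.1]), ([327, 230, 10, 12, 77], [331.8, 235.9]), ([341, 253, 11, 8, 40], [347.2, 256.7])]
t5 [([316, 143, 63, 25, 447], [344.2, 155.2]), ([343, 185, 26, 28, 364], [355.0, 197.7]), ([307, 218, 10, 8, 29], [311.0, 220.6]), ([321, 220, 7, 4, 23], [323.5, 221.6]), ([365, 230, 12, 14, 56], [371.7, 235.5]), ([317, 249, 11, 12, 74], [321.6, 253.5]), ([289, 261, 14, 8, 68], [295.9, 264.3]), ([371, 261, 8, 13, 78], [374.8, 266.9]), ([294, 273, 9, 10, 41], [297.0, 278.9])]
side near low corner [291.8 221.4] [295.8 215.4] [286.3 217.6] [290.2 211.5]
top near low corner [320.  224.6] [319.8 227.7] [321.6 218.5] [321.3 221.6]
near high corner [317.6 256. ] [317.3 260.5] [319.4 249.1] [319.1 253.4]
```

Run:
```python
from blob import *
print(blobs(cv2.imread("pics/s4.png"))["or"])
T=R.from_quat([.745,.643,-.117,-.134]);z=np.load("rel.npz");O=np.array([0.5646,0.0486,0.2895])+T.apply(z["p"]);M=T.as_matrix()@z["R"]
for k in(.7,.75,.8,.85,.9): print("s4",k,proj("side",O+M@foot(k,.094)).round(1),proj("side",O+M@foot(k,-.094)).round(1))
# fit k and pitch offset now
O,M=lampT((z["p"],z["R"]));p,Q=tcpT();g=p-.019*Q.as_matrix()[:,2]
ob=[((0,.042,.211),"side",(337,145.7)),((0,.042,.215),"top",(327,264.8)),("f","side",(331.7,236)),("f","top",(295.9,264.3)),((0,.055,.010),"side",(292.6,215.)),((0,.055,.18),"top",(321.6,253.5))]
def f(v):
    D=R.from_rotvec(M[:,1]*v[1]);o=[]
    for a,c,u in ob:
        q=foot(v[0],.094) if a=="f" else np.array(a);w=g+D.apply(O+M@q-g)+M[:,0]*v[2]+M[:,1]*v[3]
        o+=list(proj(c,w)-u)
    return np.array(o)
s=least_squares(f,[.8,0,0,0]);print(s.x.round(3),f(s.x).round(1))
```

```text
[(np.int32(80), [366.5, 216.3])]
s4 0.7 [359.9 226.9] [367.4 181.9]
s4 0.75 [362.2 223.8] [369.2 179.3]
s4 0.8 [364.3 220.6] [370.9 176.6]
s4 0.85 [366.3 217.2] [372.5 173.8]
s4 0.9 [368.1 213.7] [373.9 171. ]
[0.728 0.011 0.001 0.   ] [-0.1 -0.3  0.1 -0.5  0.1 -1.   0.6 -0.1 -0.7  0.8 -0.7  1.3]
```

The kickstand drifted shut to about 0.73 rad during the carry. I'll touch its foot lightly on the mat behind the target and drag the lamp forward and down, so friction opens the stand to its stop.

```bash
python3 -m pendant '[[0,-0.143,0.085,0,0,0,255],[0,-0.143,0.085,0,0,0,255],[0,-0.143,0.085,0,0,0,255],[0,0,0,0,0,0,255],[0,0,0,0,0,0,255],[0,0,0,0,0,0,255]]'
python3 -m pendant '[[0,-0.01,0.018,0,0,0,255],[0,-0.01,0.018,0,0,0,255],[0,0,0,0,0,0,255],[0,0,0,0,0,0,255]]'
python3 -m pendant '[[0,-0.01,0.018,0,0,0,255],[0,0,0,0,0,0,255],[0,0,0,0,0,0,255]]'
python3 tgt.py
python3 - <<'E'
from blob import *
for n in("side","top"):
    im=r.snapshot(n)[:,:,::-1].copy();cv2.imwrite(f"pics/{n}6.png",im)
    m=cv2.inRange(cv2.cvtColor(im,cv2.COLOR_BGR2HSV),(3,150,60),(14,255,255));c,l,s,ce=cv2.connectedComponentsWithStats(m)
    print(n,[(s[i,4],ce[i].round(1)) for i in range(1,c) if s[i,4]>=15 and 270<ce[i][0]<400 and 130<ce[i][1]<320])
z=np.load("rel.npz");O,M=lampT((z["p"],z["R"]));M=R.from_rotvec(M[:,1]*.011).as_matrix()@M
for k in(.7,.75,.8,.9): print(k,proj("side",O+M@foot(k,.094)).round(1),proj("top",O+M@foot(k,.094)).round(1))
E
```

```text
time_s: 14.65
tool_pos: [0.462, -0.2097, 0.1576]
eef_rot: [0.199, 0.768, 0.59, 0.15]
ft_force: [-0.9, -0.3, -5.9]
opening: 0.178
grip_force: 60.3
time_s: 15.05
tool_pos: [0.4609, -0.2085, 0.1515]
eef_rot: [0.198, 0.768, 0.59, 0.15]
ft_force: [0.1, -0.2, -4.8]
opening: 0.178
grip_force: 60.2
time_s: 15.35
tool_pos: [0.4617, -0.2093, 0.1507]
eef_rot: [0.199, 0.768, 0.59, 0.15]
ft_force: [2.0, 1.0, 1.8]
opening: 0.176
grip_force: 61.0
0.05 [-0.005  0.42  -0.282] [0.003 0.002 0.   ]
0.01 [-0.004  0.227  0.068] [0.003 0.002 0.   ]
0.0 [-0.004  0.178  0.155] [0.003 0.002 0.   ]
side [(np.int32(21), array([359.8, 220. ])), (np.int32(65), array([342.6, 257. ]))]
top [(np.int32(59), array([292.4, 275. ])), (np.int32(22), array([371.1, 293.9]))]
0.7 [340.1 256.4] [293.9 273. ]
0.75 [342.7 256.3] [293.4 275.3]
0.8 [345.3 256.2] [292.9 277.6]
0.9 [350.4 255.5] [291.9 282.1]
```

```bash
python3 -m pendant '[[0,0.019,0.014,0,0,0,255],[0,0.019,0.014,0,0,0,255],[0,0.019,0.014,0,0,0,255],[0,0.019,0.014,0,0,0,255],[0,0.019,0.014,0,0,0,255],[0,0,0,0,0,0,255]]'
python3 -m pendant '[[0,0.019,0.014,0,0,0,255],[0,0.019,0.014,0,0,0,255],[0,0.019,0.014,0,0,0,255],[0,0.019,0.014,0,0,0,255],[0,0,0,0,0,0,255],[0,0,0,0,0,0,255]]'
cat > kk.py <<'E'
from blob import *
import sys
for n in("side","top"):
    im=r.snapshot(n)[:,:,::-1].copy();cv2.imwrite(f"pics/{n}{sys.argv[1]}.png",im)
    m=cv2.inRange(cv2.cvtColor(im,cv2.COLOR_BGR2HSV),(3,150,60),(14,255,255));c,l,s,ce=cv2.connectedComponentsWithStats(m)
    print(n,[(s[i,4],ce[i].round(1)) for i in range(1,c) if s[i,4]>=15 and 270<ce[i][0]<400 and 130<ce[i][1]<320])
z=np.load("rel.npz");O,M=lampT((z["p"],z["R"]));M=R.from_rotvec(M[:,1]*.011).as_matrix()@M
for k in(.7,.75,.8,.85,.9): print(k,proj("side",O+M@foot(k,.094)).round(1),proj("top",O+M@foot(k,.094)).round(1))
mx=lampR(MY,0);print("edge",(mx.T@(O+M@[-.008,0,0]-MAT)).round(4),"foot.9",(mx.T@(O+M@foot(.9)-MAT)).round(4))
E
python3 kk.py 7
```

```text
time_s: 16.05
tool_pos: [0.4723, -0.2119, 0.1478]
eef_rot: [0.198, 0.768, 0.59, 0.15]
ft_force: [1.7, -3.7, 0.7]
opening: 0.178
grip_force: 60.9
time_s: 16.65
tool_pos: [0.4805, -0.2131, 0.1456]
eef_rot: [0.196, 0.768, 0.59, 0.15]
ft_force: [-0.1, 0.4, -4.2]
opening: 0.177
grip_force: 60.3
side [(np.int32(20), array([358.8, 219.8])), (np.int32(64), array([341.5, 257. ]))]
top [(np.int32(59), array([292.1, 274.1]))]
0.7 [331.9 257. ] [294.9 265.6]
0.75 [334.4 256.9] [294.4 267.9]
0.8 [337.  256.8] [293.9 270.2]
0.85 [339.5 256.5] [293.4 272.4]
0.9 [342.  256.1] [293.  274.6]
edge [ 0.0578  0.0016 -0.0001] foot.9 [-0.0666  0.0015  0.0074]
```

Kickstand is at 0.89, with the edge at mat x = 0.058 and the foot at −0.067. Lower the last bit.

```bash
python3 -m pendant '[[0,-0.005,0.009,0,0,0,255],[0,0,0,0,0,0,255],[0,0,0,0,0,0,255]]'
python3 -m pendant '[[0,-0.005,0.009,0,0,0,255],[0,0,0,0,0,0,255],[0,0,0,0,0,0,255]]'
```

```text
time_s: 17.05
tool_pos: [0.481, -0.2138, 0.1454]
eef_rot: [0.197, 0.768, 0.59, 0.15]
ft_force: [0.8, 1.1, -5.3]
opening: 0.177
grip_force: 60.3
time_s: 17.35
tool_pos: [0.4814, -0.2144, 0.1451]
eef_rot: [0.198, 0.768, 0.59, 0.15]
ft_force: [-1.9, 0.1, 0.1]
opening: 0.177
grip_force: 61.0
```

```bash
python3 -m pendant '[[0,-0.005,0.009,0,0,0,255],[0,0,0,0,0,0,255],[0,0,0,0,0,0,255]]'; python3 kk.py 8
```

```text
time_s: 17.65
tool_pos: [0.4819, -0.215, 0.1448]
eef_rot: [0.199, 0.768, 0.59, 0.15]
ft_force: [-3.8, 0.6, 6.0]
opening: 0.177
grip_force: 62.0
side [(np.int32(21), array([358.7, 219.8])), (np.int32(61), array([341.4, 256.7]))]
top [(np.int32(62), array([293.1, 274. ]))]
0.7 [330.9 256.9] [295.8 264.8]
0.75 [333.5 256.8] [295.3 267. ]
0.8 [336.  256.7] [294.8 269.3]
0.85 [338.5 256.4] [294.3 271.5]
0.9 [341. 256.] [293.9 273.7]
edge [ 0.0603 -0.0003 -0.0006] foot.9 [-0.0641 -0.0002  0.0063]
```

```bash
python3 -m pendant '[[0,0,0,0,0,0,200],[0,0,0,0,0,0,200],[0,0,0,0,0,0,160],[0,0,0,0,0,0,120],[0,0,0,0,0,0,120],[0,0,0,0,0,0,120],[0,0,-0.15,0,0,0,120],[0,0,-0.3,0,0,0,120],[0,0,-0.4,0,0,0,120],[0,0,-0.3,0,0,0,120],[0,0,0,0,0,0,120],[0,0,0,0,0,0,255]]'
python3 - <<'E'
from blob import *
for n in("side","top"):
    im=r.snapshot(n)[:,:,::-1].copy();cv2.imwrite(f"pics/{n}9.png",im)
a=cv2.imread("pics/side9.png")[130:330,220:420];b=cv2.imread("pics/top9.png")[180:330,250:400]
cv2.imwrite("pics/g9.png",np.hstack([cv2.resize(a,(400,400),interpolation=3),cv2.resize(b,(400,400),interpolation=3)]))
E
```

```text
time_s: 18.95
tool_pos: [0.4279, -0.1998, 0.2451]
eef_rot: [0.199, 0.768, 0.59, 0.15]
ft_force: [0.2, 0.6, -0.1]
opening: 0.375
grip_force: 0.0
```

View pics/g9.png

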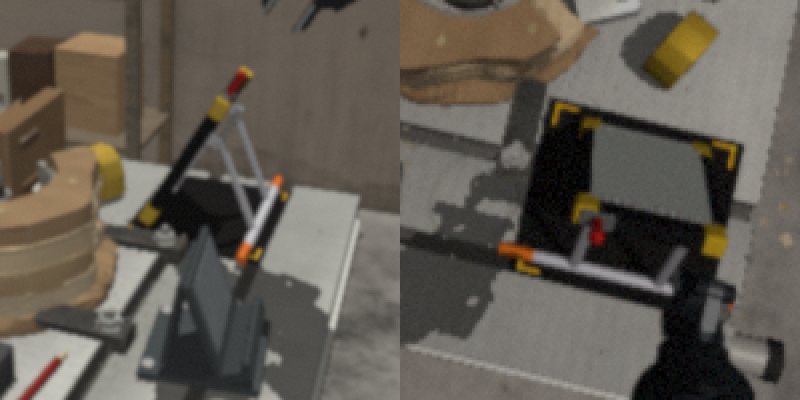

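The lamp stands free on the mat, square, with the light face towards the fence; toggle ball at about (597,232) in the right crop. I'll fit its pose and plan the push.

```bash
cat > fit.py <<'E'
from blob import *
def meas(f):
    im=cv2.imread(f"pics/{f}.png");hsv=cv2.cvtColor(im,cv2.COLOR_BGR2HSV);o={}
    for n,lo,hi in(("or",(3,150,60),(14,255,255)),("red",(0,150,80),(3,255,255))):
        c,l,s,ce=cv2.connectedComponentsWithStats(cv2.inRange(hsv,lo,hi))
        o[n]=[(int(s[i,4]),ce[i].round(1)) for i in range(1,c) if s[i,4]>=12 and 280<ce[i][0]<400 and 140<ce[i][1]<300]
    return o
E
python3 - <<'E'
from fit import *
S,T=meas("side9"),meas("top9");print(S,T)
near=lambda L,i:max(L,key=lambda t:t[0])[1]
ob=[("f","side",near(S["or"],0)),("f","top",near(T["or"],0)),((0,.042,.213),"side",near(S["red"],0)),((0,.042,.215),"top",near(T["red"],0))]
def pose(v):
    M=lampR(v[2],-v[4]);E=np.array([v[0],v[1],.003]);return E-M@[-.008,0,0],M
def f(v):
    O,M=pose(v);o=[]
    for a,c,u in ob: o+=list(proj(c,O+M@(foot(v[3],.094) if a=="f" else np.array(a)))-u)
    return np.r_[o,(v[3]-.89)*50,(v[4]-.5)*50]
s=least_squares(f,[.555,-.21,-.26,.89,.5]);v=s.x;O,M=pose(v);print(v.round(4),f(v).round(1))
mx=lampR(MY,0);print("edge",(mx.T@(O+M@[-.008,0,0]-MAT)).round(4),"foot",(mx.T@(O+M@foot(v[3])-MAT)).round(4))
np.savez("final.npz",O=O,M=M)
Rt=R.from_matrix(np.c_[M[:,1],M[:,0],-M[:,2]])
p,_=tcpT();print("tcp in lamp",(M.T@(p-O)).round(4),rows(p,Rt)[1])
for t in((0,.09,.30),(0,.09,.212),(0,.05,.212)): print(rows(O+M@np.array(t),Rt))
E
```

```text
{'or': [(16, array([340.4, 167.1])), (21, array([358.8, 219.7])), (65, array([341. , 256.1]))], 'red': [(39, array([337.6, 171.4]))]} {'or': [(68, array([292.8, 273.7]))], 'red': [(21, array([323.8, 268.5]))]}
[ 0.5562 -0.2106 -0.2477  0.8954  0.5103] [-0.1  0.6  0.5 -0.   1.1 -1.4 -0.6 -0.9  0.3  0.5]
edge [0.0609 0.0026 0.    ] foot [-0.063   0.0011  0.0051]
tcp in lamp [-0.002  -0.0204  0.2719] [-0.01   0.008 -0.011]
(array([ 1.101,  0.005, -0.291]), array([-0.01 ,  0.008, -0.011]))
(array([1.109, 0.014, 0.589]), array([-0.01 ,  0.008, -0.011]))
(array([0.709, 0.018, 0.593]), array([-0.01 ,  0.008, -0.011]))
```

```bash
python3 -m pendant '[[0.1,0,0,0,0,0,255],[0.3,0,0,0,0,0,255],[0.35,0,0,0,0,0,255],[0.35,0.01,0,0,0,0,255],[0,0,0.2,0,0,0,255],[0,0,0.2,0,0,0,255],[0,0,0.19,0,0,0,255],[0,0,0,0,0,0,255],[0,0,0,0,0,0,255],[-0.1,0,0,0,0,0,255],[0,0,0,0,0,0,255],[0,0,0,0,0,0,255]]'
cat > tg.py <<'E'
from fit import *
import sys
z=np.load("final.npz");O,M=z["O"],z["M"];p,_=tcpT();print("tcp in lamp",(M.T@(p-O)).round(4))
for n in("side","top"): cv2.imwrite(f"pics/{n}{sys.argv[1]}.png",r.snapshot(n)[:,:,::-1])
a,b=meas("side"+sys.argv[1]),meas("top"+sys.argv[1]);print(a,b)
for k in(0,.2,.35,.45): q=O+M@np.array([0,.042-.023*np.sin(k),.190+.023*np.cos(k)]);print(k,proj("side",q).round(1),proj("top",q).round(1))
E
python3 tg.py 10
```

```text
time_s: 20.25
tool_pos: [0.482, -0.1109, 0.1936]
eef_rot: [0.198, 0.769, 0.59, 0.15]
ft_force: [0.3, -0.0, 0.4]
opening: 0.002
grip_force: 0.0
tcp in lamp [0.0009 0.0785 0.2134]
{'or': [(21, array([358.7, 219.8])), (67, array([341.2, 256.2]))], 'red': []} {'or': [(53, array([291.2, 273.4])), (62, array([367.9, 292. ]))], 'red': [(28, array([323.8, 267.8]))]}
0 [338.7 170. ] [323.2 267.1]
0.2 [339.  169.5] [325.4 267.5]
0.35 [339.1 169.4] [327.  267.6]
0.45 [339.1 169.4] [328.  267.7]
```

```bash
python3 -m pendant '[[-0.1,0,0,0,0,0,255],[-0.07,0,0,0,0,0,255],[-0.04,0,0,0,0,0,255],[-0.03,0,0,0,0,0,255],[0,0,0,0,0,0,255]]'; python3 tg.py 11 | head -2
python3 -m pendant '[[-0.03,0,0,0,0,0,255],[-0.02,0,0,0,0,0,255],[0,0,0,0,0,0,255],[0,0,0,0,0,0,255],[0,0,0,0,0,0,255]]'; python3 tg.py 12 | head -2
```

```text
time_s: 20.85
tool_pos: [0.4756, -0.134, 0.193]
eef_rot: [0.198, 0.769, 0.59, 0.15]
ft_force: [0.4, 0.6, 0.6]
opening: 0.001
grip_force: 0.3
tcp in lamp [0.0003 0.0544 0.2131]
{'or': [(21, array([358.7, 219.8])), (67, array([341.2, 256.2]))], 'red': [(12, array([335.5, 174.5]))]} {'or': [(70, array([293. , 273.9])), (61, array([367.9, 292. ]))], 'red': []}
time_s: 21.45
tool_pos: [0.4743, -0.1385, 0.1929]
eef_rot: [0.198, 0.768, 0.59, 0.15]
ft_force: [1.6, 1.2, -0.7]
opening: 0.001
grip_force: 0.6
tcp in lamp [0.     0.0498 0.2131]
{'or': [(22, array([358.7, 219.6])), (69, array([341.2, 256.1]))], 'red': [(14, array([335.6, 174.2]))]} {'or': [(73, array([292.9, 273.9])), (61, array([368. , 292.1]))], 'red': []}
```

Run:
```python
import cv2,numpy as np
for f in("top9","top10","top11","top12"):
    im=cv2.imread(f"pics/{f}.png")[255:280,312:345].astype(int)
    w=np.clip(im[:,:,2]-np.maximum(im[:,:,1],im[:,:,0])-50,0,None)*(im[:,:,1]<1.6*im[:,:,0]+15)
    y,x=np.mgrid[255:280,312:345];print(f,w.sum(),(w*x).sum()/w.sum(),(w*y).sum()/w.sum(), x[w>15].min() if (w>15).any() else 0,x[w>15].max())
```

```text
top9 1030 323.73980582524274 268.06116504854367 322 326
top10 1052 323.70247148288973 267.9876425855513 322 326
top11 201 326.9850746268657 270.43283582089555 326 328
top12 134 329.1044776119403 271.05223880597015 329 330
```

The ball's far edge has moved about 4 px, i.e. roughly 0.36 rad, and the sleeves haven't moved. Hold, then release and back away.

```bash
python3 -m pendant '[[0,0,0,0,0,0,255],[0,0,0,0,0,0,255],[0,0,0,0,0,0,255],[0,0,0,0,0,0,255],[0,0,0,0,0,0,255],[0,0,0,0,0,0,255],[0,0,0,0,0,0,255],[0,0,0,0,0,0,255],[0,0,0,0,0,0,255],[0,0,0,0,0,0,255]]'
python3 -m pendant '[[0.05,0,0,0,0,0,255],[0.1,0,0,0,0,0,255],[0.2,0,0,0,0,0,255],[0.2,0,0,0,0,0,255],[0,0,-0.3,0,0,0,255],[0,0,-0.4,0,0,0,255],[0,0,-0.3,0,0,0,255],[0,0,0,0,0,0,255],[0,0,0,0,0,0,255],[0,0,0,0,0,0,255]]'
python3 tg.py 13
python3 - <<'E'
import cv2
a=cv2.imread("pics/side9.png");b=cv2.imread("pics/side13.png")
print(cv2.absdiff(a,b)[160:330,220:420].max(axis=2).__gt__(40).sum())
E
```

```text
time_s: 22.55
tool_pos: [0.4744, -0.1385, 0.1929]
eef_rot: [0.198, 0.768, 0.59, 0.15]
ft_force: [1.1, 0.8, -0.7]
opening: -0.001
grip_force: 0.6
time_s: 23.55
tool_pos: [0.4419, -0.0726, 0.2792]
eef_rot: [0.197, 0.769, 0.59, 0.149]
ft_force: [0.5, -0.6, 0.2]
opening: 0.003
grip_force: 0.0
tcp in lamp [0.0007 0.1058 0.3117]
{'or': [(13, array([340.8, 166.8])), (21, array([358.7, 219.8])), (68, array([341.2, 256.1]))], 'red': [(37, array([337.5, 171.5]))]} {'or': [(72, array([292.7, 273.9])), (62, array([367.8, 292. ]))], 'red': [(24, array([323.9, 267.8]))]}
0 [338.7 170. ] [323.2 267.1]
0.2 [339.  169.5] [325.4 267.5]
0.35 [339.1 169.4] [327.  267.6]
0.45 [339.1 169.4] [328.  267.7]
1724
```

```bash
python3 -c "
from station import r
print(r.sign_off())"
```

```text
the job is handed in; nothing more can be done
None
```

The lamp stands square near the middle of the mat on its opened kickstand with its light face to the fence, the toggle was held about 0.3 rad over for more than a second and has sprung back, and the job was handed in at about 24 s with no verdict returned and no check that the light came on.

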